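# Fit the charged bayonet battery pack to the tester and switch it on

## Robot

A 7-joint arm with a two-finger parallel gripper is mounted at the origin on the work surface. World frame = base frame: x ahead of the robot, y to its left, z up, the work surface at z = 0. Lengths are in mm, angles in degrees, forces in N, time in s.
With the tool pointing down it reaches from about 400 to 750 mm from the base axis. Payload 19.5 kg.
Tool frame: the origin (TCP) lies at the very end of the fingers, on their centre line; the grasp point (between the pads) lies 19 mm behind it (r.grip_point_offset is the distance from the TCP to the grasp point, in mm); z points along the fingers, y is the direction in which the jaws open and shut (so a half turn about z gives the same grasp; the last joint's range is limited). The gripper opens to 85 mm and grips with 20 to 120 N. Pads are 22 mm wide; open, the fingers measure 114 mm over their backs; the gripper's body (76 mm by 85 mm) begins 54 mm behind the grasp point. The pads swing forward as they close: fully open they stand 13 mm farther back than shut.
Start: joints at [-79.624, 40.479, -1.581, 85.061, 1.261, 54.483, -4.326], TCP at [127.042, 560.763, 231.268] pointing down, gripper open.
Joint ranges: [-155.06, 155.06], [-18.47, 123.98], [-90, 86.84], [0, 140.48], [-83.41, 263.41], [0, 116], [-161.91, 161.91]. Speed limits (degrees/s): [108.29, 108.29, 147.25, 147.25, 172.46, 172.46, 172.46].

## Interface

Orientations are given as [roll, pitch, yaw] about the fixed x, y, z axes, in that order (R = Rz(yaw) Ry(pitch) Rx(roll)).
In Python, from plant import r gives the robot as it stands. The module is installed in compiled form; this text tells all that it offers.
- The arm moves only by the tool play_rows, never from a script. Its argument "moves" is a list of rows, each a list of 5 numbers: the shift along the tool's x, y, z scaled (see below), then the turn about the tool's z scaled (see below), then the closure, from 0 (fully open) to 1 (shut). A call has 1 to 8 rows; each row is the pose to reach, as a shift and turn from the pose measured when the call began, along the tool's axes at that moment; what a row does not reach only later rows make up. The controller multiplies each number of a shift by 10 cm and each number of a turn by pi/2 rad. A row lasts 1/8 s, in which the tool goes at most 62.5 mm and 10.7 degrees, less where a joint would pass 70% of its speed; a pose out of reach is approached as far as the arm can. A call with a number of a shift or a turn outside -1 to 1 is refused whole. A call with a gripper value outside its range is refused whole. The fingers move at their own pace and stop on an object; "grip_force" is the grip in N (left out, the last holds). Time passes only in rows, so rows that repeat a pose let the fingers close. It gives the time, the measured TCP pose, the force and the opening at its end, in the units of the state.
- r.get_state(): the state, without advancing time (a new reading comes with each control period).
- r.snapshot(name): name is "scene" or "side" or "wrist"; returns the picture (384x512x3 uint8, blue, green, red); there is no depth.
- r.camera_info(name): a dict with "fx", "fy", "cx", "cy" (pixels), "extrinsics" (4x4, takes a point from camera to world coordinates); the wrist camera has in their place "hand_eye" (4x4, takes a point from camera to tool coordinates, whose origin is the TCP and whose axes are the flange's). Camera axes: x right, y down, z forward; pixel columns grow to the right and rows downward; lengths in mm; the calibration is good to about 2 mm. A picture is of the moment at which its call begins: read the wrist's pose just before it. camera_info takes no time and is no camera call.
- r.job_done(): hands the job in, once; it reports no verdict.
The state is a dict: "clock": time; "joint_pos": joint angles; "qd": joint speeds; "effort": joint torques, N m; "position": TCP position; "tool_rot": TCP orientation; "force": force on the tool from outside, world axes, zero at the start; "moment": the same for the moment, N m; "gripper_width": opening from 0.0 (shut) to 1.0 (fully open).
Only numpy, scipy, OpenCV 4.12 (cv2) and the standard library are available. Lean on these libraries where they do the work, as an engineer would, in place of code of your own. Each camera call takes 0.05 s, during which the arm holds its last target.

## Task

Take the charged battery pack (green grip) out of the charger and fit it to the tester: set it in the round well with its lugs in the white-marked slots, push it down against the spring until its flange meets the collar, and twist it a quarter turn clockwise so that it locks and springs up into its notches in line with the green marks. Then switch the tester on by throwing its orange lever all the way over, away from the front of the case. Leave the flat pack (red grip) standing in the charger.

Things in the scene. Friction and masses are not known exactly. Their poses are not given: they have to be found in the camera images.
- pack_green: Charged battery pack, loose, 88 mm tall, 0.14 to 0.28 kg, upright in one of the charger's holes, yaw varies. Origin: centre of its underside, z up. Brass foot tapering out from radius 9 to 15 mm over the lowest 8 mm; white body of radius 15 up to z = 52; steel lug bar along its x, 46 mm tip to tip, 9 wide, z = 37 to 42; black flange of radius 29, z = 52 to 58; green grip bar above.
- green_grip (a point): Centre of the charged pack's green grip bar, 73 mm above the pack's underside; axes are the pack's. The bar is 46 mm along x (parallel to the lugs), 14 mm thick along y, 30 mm tall, from the flange's top up. Grasp it across its 14 mm, firmly (about 60 N holds through the push and the twist). Half a turn about z changes nothing.
- pack_red: The flat battery pack, the same in shape but with a red grip bar. It stands in the charger's other hole and stays there.
- charger: Grey charger block, fixed, 110 (x) x 210 (y) x 60 mm tall, to the left or right of the tester. Origin: centre of its underside. Two 50 mm through holes at x = 0, y = +50 and -50 mm; the packs hang in them by their flanges, underside 8 mm above the bench, and can turn freely.
- tester: Blue tester case, fixed, 170 (x) x 240 (y) x 60 mm tall, front (with sockets) facing its -x. Origin: centre of its underside. A square black collar with bright lips, 72 x 72 mm, its top 72 mm above the bench, surrounds the bayonet well at x = 0, y = +55 mm; the power lever's pivot is at x = 0, y = -70, z = 82 mm.
- well (a point): Centre of the bayonet well at the collar's top face. x: along the two entry slots (white marks; 15 mm wide, out to 25.5 mm from the axis), pointing to the case's rear; y: along the lock notches (green marks); z up. Bore radius 17 mm. The pack's x goes in along x, turns 90 degrees clockwise seen from above to a stop (not the other way), and ends along y, either way round.
- spring_plate (a joint): Travel of the spring plate in the well, m, 0 = up; 5 N at 0, 500 N/m. Height of the pack's underside below well: 41 mm resting on the plate unpressed (0); below 50 mm the lugs pass under the 8 mm lips and it can turn; 52 mm with the flange on the collar (0.011). Let go after the turn, the spring lifts the lugs into 4 mm notches: locked at 46 mm (0.005).
- power (a joint): The tester's power lever, rad: 0 = off, leaning to the case's front (its -x); 1.0 = on, leaning to the rear (+x). It starts at 0 to 0.12, swings about the case's y axis and stays where it is left; 1.5 N at the ball moves it.
- power_tip (a point): Centre of the orange ball (26 mm diameter) on the lever's end, 50 mm from the pivot. From 0 to 1.0 it goes from x = -24 to +24 mm in the tester's frame at y = -70 mm, 126 mm above the bench at either end, 132 midway. Below it: a black block 70 (x) x 50 (y) mm, top 85 mm above the bench, with a pivot drum rising to 95 mm.
There are look-alikes about, which are no part of the job. What is shaped like the pack_red but purple is not meant. Leave any turquoise look-alike of the charger alone.

How it is judged (in metres and radians):
On the way, in this order (a step that is already met when the one before it is completed fails the run):
1. the green pack, lugs along the slots, is pushed down at least 49 mm into the well (horizontal distance between pack_green and well below 0.005 m and z of pack_green in the frame of well below -0.049 m and angle between the x axis of pack_green and the x axis of well, either way round below 0.4 rad), for 0.05 s.
2. the green pack is locked: turned a quarter turn and sprung up into the notches (horizontal distance between pack_green and well below 0.005 m and z of pack_green in the frame of well between -0.0485 and -0.0435 m and angle between the x axis of pack_green and the y axis of well, either way round below 0.26 rad and angle between pack_green's own z axis and vertical below 0.1 rad), for 0.2 s.
3. with the pack locked, the power lever is thrown over (0.8 rad or more) (all of step 2 and value of joint power above 0.8 rad), for 0.2 s.
At the end, for the whole second after the job is handed in: The green pack stands locked in the well: within 5 mm of its axis, underside 43.5 to 48.5 mm below the collar's top, grip bar within 0.26 rad of the green marks, upright within 0.1 rad, at rest; the power lever is at 0.8 rad or more; the red pack still hangs upright in its hole in the charger (all of step 3 and linear speed of pack_green below 0.02 m/s and distance between pack_red and charger below 0.06 m and angle between pack_red's own z axis and vertical below 0.15 rad); the robot touches nothing.
It fails at once if the red pack is moved by more than 20 mm from where it stood (distance of pack_red from where it was at the start of the episode above 0.02 m).
It also fails if it takes over 58 s, if anything falls off the work surface, if the arm or the gripper's body presses on something with over 40 N, if the wrist force passes 120 N, or if a joint passes its speed limit or range.

## Working session

There is one attempt and no reset: what is moved stays moved. The work goes in short steps, Python scripts to look and compute and a tool call to move; the robot and the scene stay as the last step left them, time stands still between calls to the robot, and variables do not carry over. Pictures are saved under pics/ and viewed, and the job is handed in when it is done.

Besides the shell and the picture viewer there is one more tool, called after "Request:" as name(argument=value, ...) on one line, values as JSON. play_rows: Moves the arm, as the interface text tells. Shifts and turns lie within -1 to 1; 1 stands for 10 cm of shift or pi/2 rad of turn. Its arguments: {"type":"object","properties":{"moves":{"type":"array","items":{"type":"array","items":{"type":"number","minimum":-1,"maximum":1}}},"grip_force":{"type":"number"}},"required":["moves"]}

```bash
mkdir -p pics; python3 - <<'E'
from plant import r
import cv2,numpy as np
np.set_printoptions(suppress=True,precision=4)
print(r.get_state())
for n in ["scene","side","wrist"]:
    cv2.imwrite(f"pics/{n}0.png",r.snapshot(n)); print(n,r.camera_info(n))
E
```

```text
{'clock': 0.0, 'joint_pos': array([-79.6218,  40.5134,  -1.5818,  85.085 ,   1.2608,  54.4787,
        -4.3253]), 'qd': array([-0.0675,  0.1642,  0.0375,  0.0007,  0.0237,  0.0152,  0.1456]), 'effort': array([ -0.    , -88.322 ,   1.2345, -23.6173,   0.0169,   0.0065,
         0.    ]), 'position': array([127.0219, 560.537 , 230.8299]), 'tool_rot': array([-179.9402,    0.0024,  167.2329]), 'force': array([-0.0613, -0.7288,  0.5113]), 'moment': array([ 0.0472, -0.027 ,  0.0317]), 'gripper_width': 1.0007025986139129}
scene {'fx': 367.3998109024693, 'fy': 367.3998109024693, 'cx': 258.1536396962085, 'cy': 191.76083109519615, 'extrinsics': array([[   0.4681,    0.5741,   -0.6718, 1266.5225],
       [   0.8836,   -0.3157,    0.3459, -334.5937],
       [  -0.0135,   -0.7555,   -0.655 ,  725.0076],
       [   0.    ,    0.    ,    0.    ,    1.    ]])}
side {'fx': 401.79713719908915, 'fy': 401.79713719908915, 'cx': 252.2094303210443, 'cy': 189.77807446468384, 'extrinsics': array([[   0.7332,   -0.3563,    0.5792,  123.224 ],
       [  -0.68  ,   -0.393 ,    0.619 , -471.3981],
       [   0.0071,   -0.8477,   -0.5304,  522.272 ],
       [   0.    ,    0.    ,    0.    ,    1.    ]])}
wrist {'fx': 343.8124488016708, 'fy': 343.8124488016708, 'cx': 258.82548308769856, 'cy': 196.85040004539422, 'hand_eye': array([[   0.0001,   -0.9549,   -0.2968,   75.1163],
       [   1.    ,    0.0003,   -0.0007,    0.0234],
       [   0.0007,   -0.2968,    0.9549, -142.4951],
       [   0.    ,    0.    ,    0.    ,    1.    ]])}
```

View pics/scene0.png

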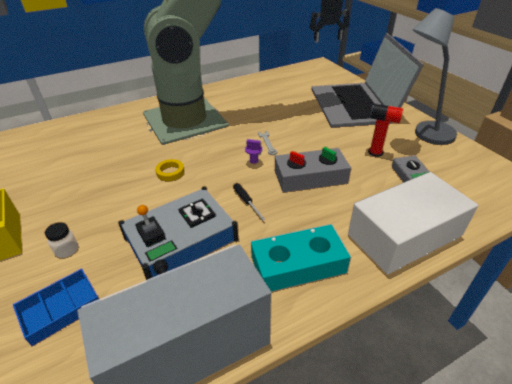

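View pics/side0.png

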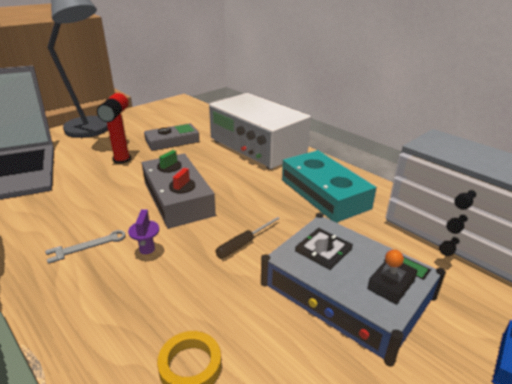

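View pics/wrist0.png

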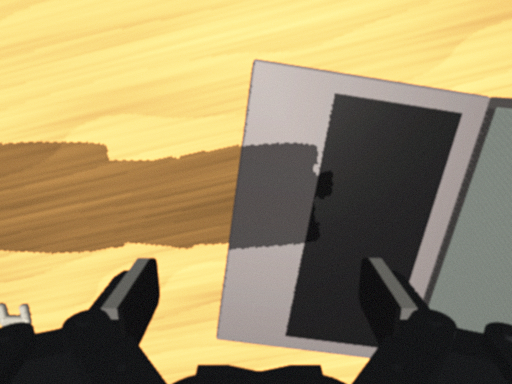

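The scene view shows the tester at about (180,230) with its well at about (197,212) and the ball at (142,210). The charger is at about (312,170), with the green grip at (328,155) and the red at (297,158). Next I'll zoom in to pick features.

```bash
python3 - <<'E'
import cv2
s=cv2.imread("pics/scene0.png");d=cv2.imread("pics/side0.png")
def crop(im,x0,y0,x1,y1,k,n):
    c=cv2.resize(im[y0:y1,x0:x1],None,fx=k,fy=k,interpolation=cv2.INTER_CUBIC)
    for x in range((x0//10+1)*10,x1,10):
        cv2.line(c,((x-x0)*k,0),((x-x0)*k,6 if x%50 else 14),(0,0,255),1)
        if x%20==0: cv2.putText(c,str(x),((x-x0)*k-8,22),0,.35,(0,0,255),1)
    for y in range((y0//10+1)*10,y1,10):
        cv2.line(c,(0,(y-y0)*k),(6,(y-y0)*k),(0,0,255),1)
        cv2.putText(c,str(y),(8,(y-y0)*k+4),0,.35,(0,0,255),1)
    cv2.imwrite(n,c)
crop(s,110,180,245,280,5,"pics/s_t.png")
crop(s,265,135,365,200,7,"pics/s_c.png")
crop(d,255,210,445,350,4,"pics/d_t.png")
crop(d,135,140,225,230,6,"pics/d_c.png")
E
```

```text
(no output)
```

View pics/s_t.png

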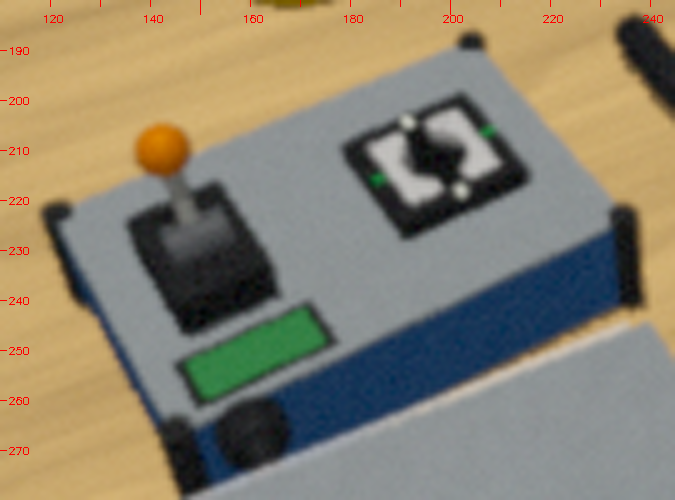

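View pics/s_c.png

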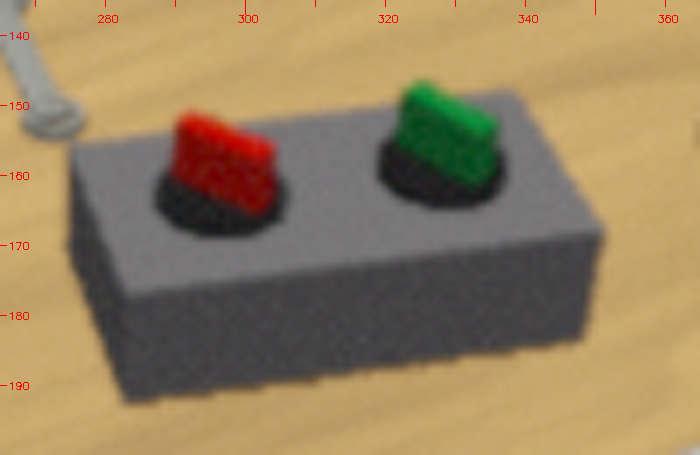

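View pics/d_t.png

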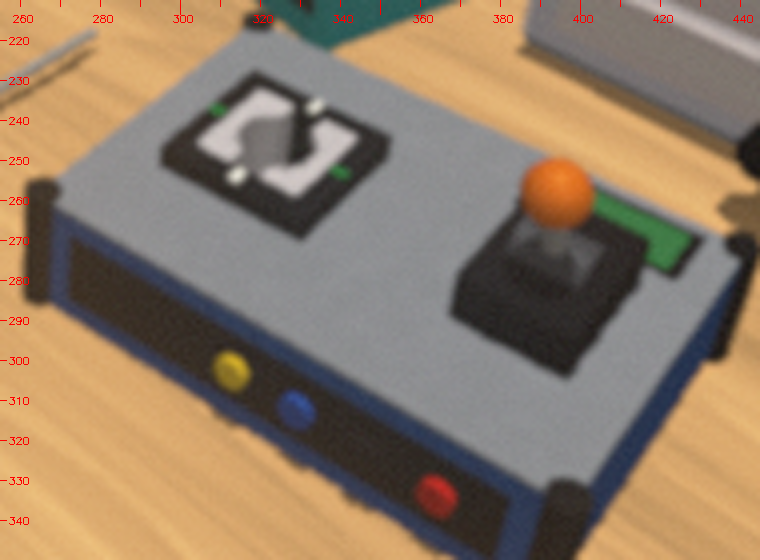

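View pics/d_c.png

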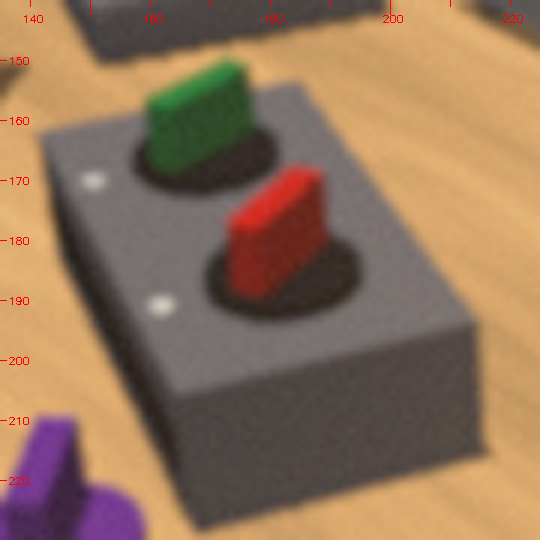

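```bash
cat > h.py <<'E'
from plant import r
import cv2,numpy as np
from scipy.optimize import least_squares
from scipy.spatial.transform import Rotation as Ro
np.set_printoptions(suppress=True,precision=2)
def cam(n,st=None):
    c=r.camera_info(n)
    if n=="wrist":
        T=np.eye(4);T[:3,:3]=Ro.from_euler("xyz",st["tool_rot"],degrees=True).as_matrix();T[:3,3]=st["position"]
        E=T@c["hand_eye"]
    else: E=c["extrinsics"]
    return c,E
def proj(C,P):
    c,E=C;q=(np.atleast_2d(P)-E[:3,3])@E[:3,:3]
    return np.c_[c["fx"]*q[:,0]/q[:,2]+c["cx"],c["fy"]*q[:,1]/q[:,2]+c["cy"]]
def unproj(C,uv,z):
    c,E=C;uv=np.atleast_2d(uv).astype(float)
    d=np.c_[(uv[:,0]-c["cx"])/c["fx"],(uv[:,1]-c["cy"])/c["fy"],np.ones(len(uv))]@E[:3,:3].T
    return E[:3,3]+d*((z-E[2,3])/d[:,2])[:,None]
def w(p,L): # p x,y,yaw
    c,s=np.cos(p[2]),np.sin(p[2]);L=np.atleast_2d(L).astype(float)
    return np.c_[p[0]+c*L[:,0]-s*L[:,1],p[1]+s*L[:,0]+c*L[:,1],L[:,2]]
def fit(obs,p0): # obs list (C,L,uv)
    f=lambda p:np.concatenate([(proj(C,w(p,L))-np.array(uv)).ravel() for C,L,uv in obs])
    s=least_squares(f,p0,loss="soft_l1");return s.x,f(s.x)
E
python3 - <<'E'
from h import *
S,D=cam("scene"),cam("side")
print("well scene",unproj(S,(196.85,211.2),72),"side",unproj(D,(324.4,245),72))
gs=unproj(S,[(185.8,216),(207.8,206.2)],72);gd=unproj(D,[(309.5,237.3),(340.3,253)],72)
ws=unproj(S,[(191.6,204.4),(202.2,218)],72);wd=unproj(D,[(314,253.8),(334,236.3)],72)
print(gs,gd,ws,wd)
for a in (gs,gd,ws,wd):
    d=a[1]-a[0];print(np.degrees(np.arctan2(d[1],d[0])),np.linalg.norm(d))
print("ball",unproj(S,(142.4,210),127),unproj(D,(394.5,258.5),127))
LT=[(-55,-105,60),(-55,105,60),(55,105,60),(55,-105,60)]
print("charger top",unproj(S,[(275.3,156.1),(338.9,148.1),(351,168.1),(283.1,177)],60),unproj(D,[(142,162.2),(185,153.8),(214.2,193.8),(164.7,205.5)],60))
for n,a in (("gS",unproj(S,[(324.7,147.1),(334.3,153.6)],96)),("gD",unproj(D,[(160.3,156.7),(174.7,150.8)],96))):
    d=a[1]-a[0];print(n,a.mean(0),np.degrees(np.arctan2(d[1],d[0])),np.linalg.norm(d))
E
```

```text
well scene [[ 588.24 -163.25   72.  ]] side [[ 584.88 -162.61   72.  ]]
[[ 591.26 -194.1    72.  ]
 [ 584.3  -131.48   72.  ]] [[ 582.04 -131.36   72.  ]
 [ 588.21 -193.97   72.  ]] [[ 557.4  -166.19   72.  ]
 [ 617.96 -160.2    72.  ]] [[ 553.7  -165.23   72.  ]
 [ 616.63 -159.05   72.  ]]
96.34331883015837 63.01441794587614
-84.367841830735 62.91330989011472
5.655578268602908 60.848170502644514
5.6124807490883555 63.2326400961706
ball [[ 579.42 -289.54  127.  ]] [[ 580.19 -288.75  127.  ]]
charger top [[460.64 142.52  60.  ]
 [520.85 341.42  60.  ]
 [622.58 308.32  60.  ]
 [561.65 110.37  60.  ]] [[515.69 340.13  60.  ]
 [618.75 307.55  60.  ]
 [556.98 110.62  60.  ]
 [455.   143.46  60.  ]]
gS [556.94 273.05  96.  ] 6.399087813522037 41.86534279835915
gD [550.43 274.33  96.  ] 4.67940807785689 41.49903388804704
```

```bash
python3 - <<'E'
from h import *
S,D=cam("scene"),cam("side")
print("lamp base",unproj(S,(437,132),0),unproj(D,(86,130),0))
print("drill base",unproj(S,(376,154),0),unproj(D,(121,160),0))
for z in (100,300,400):print(z,"lamphead",unproj(S,(430,28),z),unproj(D,(70,10),z))
for z in (80,110,140):print(z,"drilltop",unproj(S,(378,105),z),unproj(D,(116,95),z))
st=r.get_state();R=Ro.from_euler("xyz",st["tool_rot"],degrees=True).as_matrix()
print("shift tool",R.T@(np.array([553.7,273.7,200])-st["position"]))
E
```

```text
lamp base [[543.43 778.88   0.  ]] [[545.09 758.11   0.  ]]
drill base [[542.84 490.19   0.  ]] [[530.23 495.68   0.  ]]
100 lamphead [[ -98.08 1398.16  100.  ]] [[1234.33 2546.39  100.  ]]
300 lamphead [[338.59 843.69 300.  ]] [[ 708.08 1117.08  300.  ]]
400 lamphead [[556.92 566.45 400.  ]] [[444.95 402.42 400.  ]]
80 drilltop [[388.68 615.69  80.  ]] [[674.25 780.42  80.  ]]
110 drilltop [[429.51 571.49 110.  ]] [[636.87 695.5  110.  ]]
140 drilltop [[470.34 527.29 140.  ]] [[599.49 610.59 140.  ]]
shift tool [-479.55 -185.48   31.11]
```

Request:
play_rows(moves=[[-0.5,-0.2,0,0,0.3],[-0.96,-0.37,0,0,0.3]])

```text
clock: 0.4
position: [213.5, 502.3, 230.8]
tool_rot: [-179.9, 0.0, 167.3]
force: [0.9, 0.8, 0.7]
gripper_width: 0.702
```

Request:
play_rows(moves=[[-0.5,-0.2,0,0,0.3],[-0.96,-0.37,0,0,0.3]])

```text
clock: 0.65
position: [300.4, 443.7, 230.8]
tool_rot: [-179.9, 0.0, 167.2]
force: [0.9, 0.9, -0.4]
gripper_width: 0.699
```

Request:
play_rows(moves=[[-0.5,-0.2,0,0,0.3],[-0.96,-0.37,0,0,0.3]])

```text
clock: 0.9
position: [387.4, 384.9, 230.8]
tool_rot: [-179.9, 0.0, 167.2]
force: [0.2, 0.8, 0.4]
gripper_width: 0.7
```

Request:
play_rows(moves=[[-0.5,-0.2,0,0,0.3],[-0.96,-0.37,0,0,0.3]])

```text
clock: 1.15
position: [474.3, 326.1, 230.8]
tool_rot: [-179.9, 0.0, 167.2]
force: [-0.1, 1.1, 0.2]
gripper_width: 0.7
```

Request:
play_rows(moves=[[-0.5,-0.2,0,-0.1,0.3],[-0.8,-0.35,0.0,-0.2,0.3],[-0.8,-0.35,0.0,-0.2,0.3]])

```text
clock: 1.52
position: [546.2, 271.8, 230.3]
tool_rot: [-179.8, -0.0, -174.9]
force: [-0.4, 1.0, -0.2]
gripper_width: 0.704
```

```bash
cat >> h.py <<'E'
def wrist(name):
    st=r.get_state();im=r.snapshot("wrist");cv2.imwrite(f"pics/{name}.png",im)
    np.savez(f"pics/{name}.npz",**{k:st[k] for k in("position","tool_rot")});return st,im
E
python3 - <<'E'
from h import *
st,im=wrist("w1");print(st["position"],st["tool_rot"],st["joint_pos"])
E
```

```text
[546.15 271.78 230.32] [-179.82   -0.03 -174.94] [-24.36  44.03 -11.17  76.87   9.1   60.07  58.03]
```

View pics/w1.png

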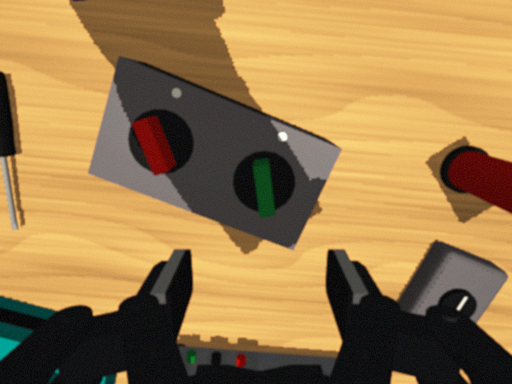

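```bash
cat >> h.py <<'E'
def greenmask(im):
    h=cv2.cvtColor(im,cv2.COLOR_BGR2HSV);m=cv2.inRange(h,(50,120,25),(75,255,255))
    n,l,s,c=cv2.connectedComponentsWithStats(m);k=1+np.argmax(s[1:,4]);return (l==k).astype(np.uint8)
def mom(m): 
    M=cv2.moments(m,True) if m.ndim==2 and m.dtype==np.uint8 else cv2.moments(m)
    a=M["m00"];return np.array([M["m10"]/a,M["m01"]/a,.5*np.arctan2(2*M["mu11"],M["mu20"]-M["mu02"]),a])
def barfit(C,im,z0,p0): # z0 = underside height; fit x,y,yaw
    t=mom(greenmask(im))
    L=np.array([(a,b,z0+c) for a in(-23,23) for b in(-7,7) for c in(58,88)])
    def f(p):
        h=cv2.convexHull(proj(C,w(p,L)).astype(np.float32));q=mom(h)
        d=q-t;d[2]=(d[2]+np.pi/2)%np.pi-np.pi/2;return np.array([d[0],d[1],30*d[2]])
    s=least_squares(f,p0,diff_step=1e-4)
    h=cv2.convexHull(proj(C,w(s.x,L)).astype(np.float32));return s.x,s.fun,t[3],mom(h)[3]
E
python3 - <<'E'
from h import *
z=np.load("pics/w1.npz");im=cv2.imread("pics/w1.png")
C=cam("wrist",z);p,e,a,b=barfit(C,im,8,[554,273,.1]);print(p,np.degrees(p[2]),e,a,b)
print(proj(C,w(p,[(0,0,66)])))
# flange circle
h=cv2.cvtColor(im,cv2.COLOR_BGR2HSV)
m=((h[...,2]<45)).astype(np.uint8);m|=greenmask(im);m[:, :225]=0;m[:,300:]=0;m[:140]=0;m[225:]=0
n,l,s,c=cv2.connectedComponentsWithStats(m);print(s,c)
k=1+np.argmax(s[1:,4]);cc=unproj(C,c[k],66);print("flange",cc, np.sqrt(s[k,4]/np.pi))
# charger corners
print(unproj(C,[(120,57),(340,149),(294,248),(90,172)],60))
for n in("scene","side"):
    i=cv2.imread(f"pics/{n}0.png")
    mm=greenmask(i);print(n,mom(mm))
E
```

```text
[551.35 275.72   0.21] 12.176633449975176 [ 0.  0. -0.] 1031.0 991.0772203175584
[[263.6  181.81]]
[[     0      0    512    384 193527]
 [   232    150     64     67   3081]] [[255.37 191.65]
 [263.64 181.84]]
flange [[551.38 275.77  66.  ]] 31.31633374666101
[[455.01 144.66  60.  ]
 [515.9  342.5   60.  ]
 [618.16 312.45  60.  ]
 [557.96 113.62  60.  ]]
scene [160.42 250.42  -0.44 230.  ]
side [166.16 157.26  -0.86  85.  ]
```

Request:
play_rows(moves=[[-0.055,0.034,0.4,-0.079,0.4],[-0.055,0.034,0.8,-0.079,0.4],[-0.055,0.034,1.0,-0.079,0.4],[-0.055,0.034,1.0,-0.079,0.4]])

```text
clock: 2.08
position: [548.6, 277.9, 129.6]
tool_rot: [-179.9, -0.2, -167.8]
force: [0.4, 0.4, 0.7]
gripper_width: 0.603
```

```bash
python3 - <<'E'
from h import *
st,im=wrist("w2");print(st["position"],st["tool_rot"])
C=cam("wrist",st);p,e,a,b=barfit(C,im,8,[552,275,.2]);print(p,np.degrees(p[2]),e,a,b)
E
```

```text
[548.64 277.85 129.56] [-179.86   -0.21 -167.84]
[551.05 275.76   0.21] 12.174409931260339 [ 0.  0. -0.] 2265.0 2273.138284101151
```

View pics/w2.png

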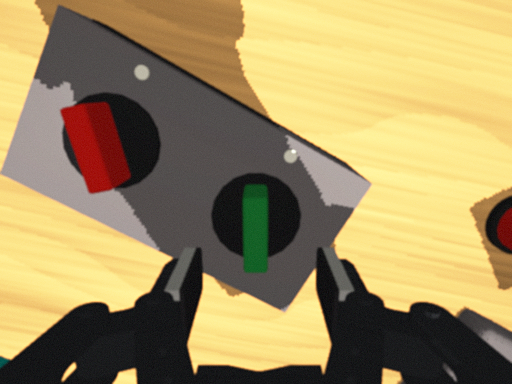

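Request:
play_rows(moves=[[-0.02,-0.026,0.3,0,0.4],[-0.02,-0.026,0.45,0,0.4],[-0.02,-0.026,0.45,0,0.4]])

```text
clock: 2.5
position: [551.4, 276.0, 85.8]
tool_rot: [-179.9, -0.1, -167.8]
force: [0.4, 0.5, -0.6]
gripper_width: 0.6
```

Request:
play_rows(moves=[[0,0,0.165,0,0.4],[0,0,0.165,0,0.4],[0,0,0.165,0,0.8],[0,0,0.165,0,1],[0,0,0.165,0,1],[0,0,0.165,0,1],[0,0,0.165,0,1]], grip_force=80)

```text
clock: 3.38
position: [551.6, 276.1, 69.9]
tool_rot: [-179.9, -0.1, -167.8]
force: [-1.9, -0.8, 5.8]
gripper_width: 0.149
```

Request:
play_rows(moves=[[0,0,-0.2,0,1],[0,0,-0.6,0,1],[0,0,-1,0,1],[0,0,-1,0,1]])

```text
clock: 3.88
position: [552.7, 276.8, 172.6]
tool_rot: [-180.0, 0.1, -167.8]
force: [0.4, 0.7, -2.4]
gripper_width: 0.15
```

```bash
python3 - <<'E'
from h import *
st,im=wrist("w3");print(st["position"],st["tool_rot"],st["force"])
C=cam("wrist",st)
for dz in (108,106):
  p,e,a,b=barfit(C,im,dz,[552,275,.2]);print(p,np.degrees(p[2]),e,a,b)
E
```

```text
[552.66 276.81 172.64] [-179.97    0.15 -167.85] [ 0.37  0.74 -2.39]
[553.52 276.65   0.21] 12.1810444054982 [ 0. -0.  0.] 4363.0 4501.334606161574
[554.68 276.9    0.21] 12.181260538813154 [-0.  0. -0.] 4363.0 4362.311199384043
```

View pics/w3.png

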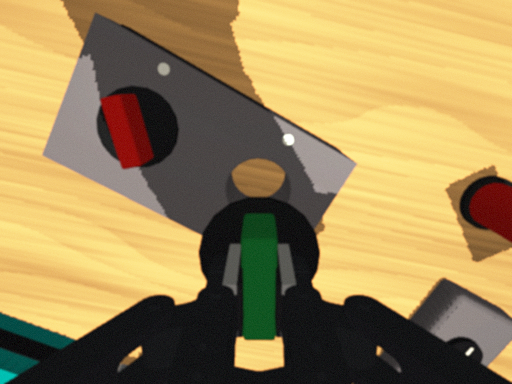

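Request:
play_rows(moves=[[0,-0.4,-0.15,0,1],[0.03,-0.9,-0.3,0,1]])

```text
clock: 4.18
position: [567.5, 187.2, 199.9]
tool_rot: [-179.9, -0.1, -167.7]
force: [0.9, -0.7, -2.3]
gripper_width: 0.147
```

Request:
play_rows(moves=[[0,-0.5,0,0,1],[0.03,-0.9,0,0,1]])

```text
clock: 4.42
position: [583.6, 96.3, 198.9]
tool_rot: [-179.9, -0.2, -167.8]
force: [0.2, 0.1, -2.6]
gripper_width: 0.152
```

Request:
play_rows(moves=[[0,-0.5,0,0,1],[0.03,-0.9,0,0,1]])

```text
clock: 4.68
position: [599.4, 5.3, 197.8]
tool_rot: [-179.9, -0.3, -167.9]
force: [0.1, 0.2, -1.6]
gripper_width: 0.153
```

Request:
play_rows(moves=[[0,-0.5,0,0,1],[0.03,-0.9,0,0,1]])

```text
clock: 4.92
position: [615.0, -85.6, 196.5]
tool_rot: [-179.9, -0.4, -167.9]
force: [0.2, 0.2, -2.9]
gripper_width: 0.148
```

Request:
play_rows(moves=[[0,-0.5,0,0.072,1],[0.03,-0.8,0,0.072,1],[0.03,-0.8,0,0.072,1]])

```text
clock: 5.3
position: [628.1, -167.0, 195.0]
tool_rot: [-179.8, -0.6, -174.6]
force: [-0.5, 1.2, -3.2]
gripper_width: 0.148
```

```bash
python3 - <<'E'
from h import *
st,im=wrist("w4");print(st["position"],st["tool_rot"],st["force"],st["joint_pos"])
print(proj(cam("wrist",st),[(586.5,-163,72)]))
E
```

```text
[ 628.06 -166.98  195.  ] [-179.81   -0.55 -174.58] [-0.49  1.21 -3.24] [ 18.1   50.41 -14.9   69.28  13.27  62.42  97.56]
[[270.09 138.19]]
```

View pics/w4.png

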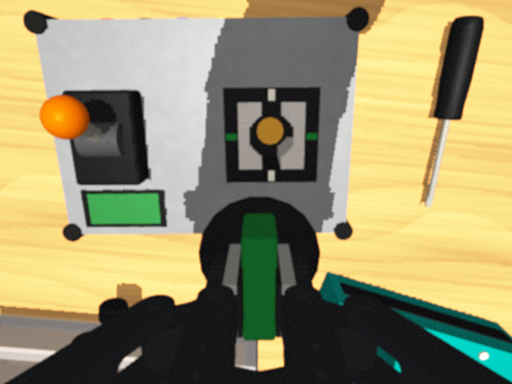

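```bash
python3 - <<'E'
from h import *
im=cv2.imread("pics/w4.png");st=np.load("pics/w4.npz");C=cam("wrist",st)
cr=cv2.resize(im[75:200,205:340],None,fx=6,fy=6,interpolation=cv2.INTER_CUBIC)[:600];cv2.imwrite("pics/w4c.png",cr[:, :800])
h=cv2.cvtColor(im,cv2.COLOR_BGR2HSV);roi=np.zeros(im.shape[:2],np.uint8);roi[80:190,215:330]=1
g=(cv2.inRange(h,(45,100,40),(80,255,255))>0)*roi
n,l,s,c=cv2.connectedComponentsWithStats(g.astype(np.uint8));gc=c[1:][s[1:,4]>10];print(s[1:,4],gc)
wm=[]
for (y0,y1) in((86,102),(168,184)):
    q=cv2.cvtColor(im,cv2.COLOR_BGR2GRAY)[y0:y1,262:281].astype(float);q=np.clip(q-110,0,None)
    yy,xx=np.mgrid[y0:y1,262:281];wm.append(((q*xx).sum()/q.sum(),(q*yy).sum()/q.sum()))
print(wm)
for P in (gc,np.array(wm)):
    W=unproj(C,P,72);d=W[1]-W[0];print(W,W.mean(0),np.degrees(np.arctan2(d[1],d[0])),np.linalg.norm(d))
# collar corners
W=unproj(C,[(223.5,88),(320.5,87.5),(321,182.5),(225.5,183)],72);print(W,W.mean(0))
print("ball",unproj(C,(64.5,117.5),127))
# held pack
for z0 in(132,133,134): 
  p,e,a,b=barfit(C,im,z0,[628,-167,.1]);print(z0,p,np.degrees(p[2]),a,b)
E
```

```text
[ 88 101] [[231.   136.5 ]
 [311.34 135.98]]
[(np.float64(271.0516077808654), np.float64(94.37713378324732)), (np.float64(270.83364189367893), np.float64(175.29833377413382))]
[[ 588.07 -193.03   72.  ]
 [ 581.82 -131.68   72.  ]] [ 584.95 -162.36   72.  ] 95.81840344226327 61.66200792410775
[[ 554.32 -165.65   72.  ]
 [ 615.53 -159.38   72.  ]] [ 584.93 -162.51   72.  ] 5.84729755231978 61.5270848678985
[[ 553.15 -201.08   72.  ]
 [ 546.04 -129.86   72.  ]
 [ 617.56 -118.93   72.  ]
 [ 625.26 -194.77   72.  ]] [ 585.5  -161.16   72.  ]
ball [[ 579.37 -289.51  127.  ]]
132 [ 628.12 -167.17    0.09] 5.358368247975892 4376.0 4617.210525973933
133 [ 627.54 -167.22    0.09] 5.358171061973508 4376.0 4691.581612790702
134 [ 626.97 -167.27    0.09] 5.357950382937676 4376.0 4767.77256659104
```

View pics/w4c.png

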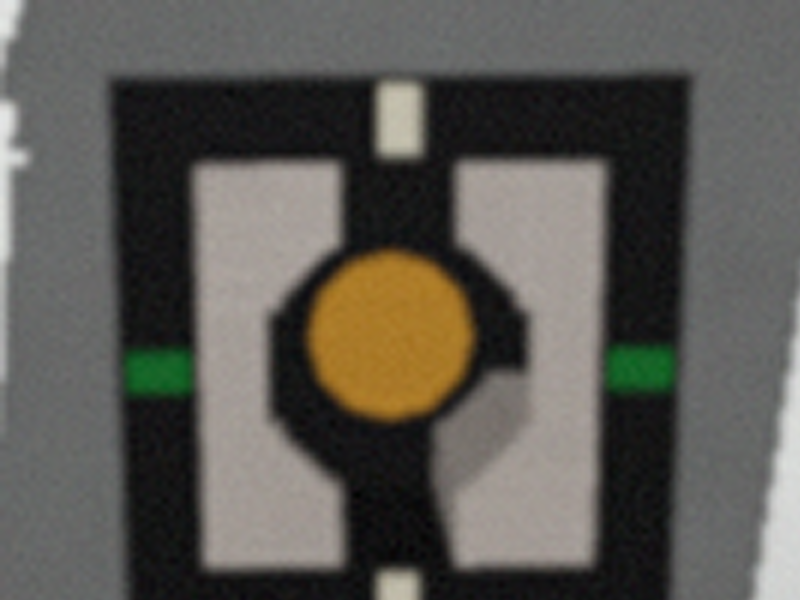

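Request:
play_rows(moves=[[0.3,0.07,0.0,0,1],[0.417,0.088,0.2,0,1],[0.417,0.088,0.5,0,1],[0.417,0.088,0.5,0,1],[0.417,0.088,0.5,0,1]])

```text
clock: 5.98
position: [585.9, -159.7, 146.4]
tool_rot: [-179.9, -0.5, -174.4]
force: [-0.4, -0.6, -0.9]
gripper_width: 0.146
```

```bash
python3 - <<'E'
from h import *
st,im=wrist("w5");print(st["position"],st["tool_rot"],st["force"],st["moment"])
cv2.imwrite("pics/d5.png",r.snapshot("side")[190:300,250:400].repeat(5,0).repeat(5,1))
C=cam("wrist",st)
p,e,a,b=barfit(C,im,st["position"][2]-61.9,[585,-162,.1]);print(p,np.degrees(p[2]),a,b)
E
```

```text
[ 585.92 -159.69  146.4 ] [-179.89   -0.49 -174.42] [-0.38 -0.6  -0.95] [-0.02  0.01  0.04]
[ 585.2  -159.97    0.1 ] 5.614616123700791 4364.0 4700.914985108771
```

View pics/w5.png

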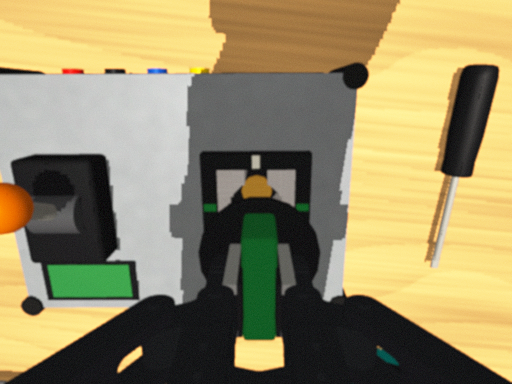

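View pics/d5.png

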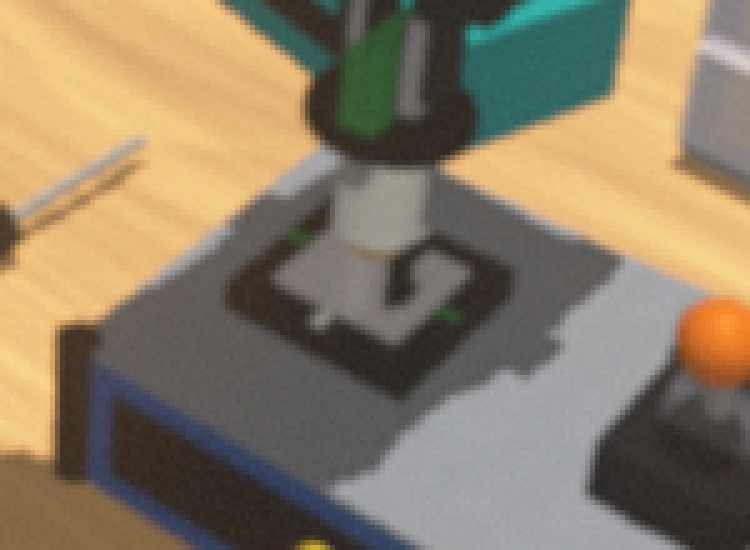

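```bash
python3 - <<'E'
from h import *
im=cv2.imread("pics/w5.png");st=np.load("pics/w5.npz");C=cam("wrist",st)
h=cv2.cvtColor(im,cv2.COLOR_BGR2HSV)
g=(cv2.inRange(h,(45,100,40),(80,255,255))>0).astype(np.uint8);g[:195]=0;g[220:]=0;g[:,:195]=0;g[:,320:]=0;g[:,225:290]=0
n,l,s,c=cv2.connectedComponentsWithStats(g);print(s[1:,4],c[1:])
W=unproj(C,c[1:3],72);print(W,W.mean(0))
q=np.clip(cv2.cvtColor(im,cv2.COLOR_BGR2GRAY)[152:170,247:266].astype(float)-110,0,None);yy,xx=np.mgrid[152:170,247:266]
u=((q*xx).sum()/q.sum(),(q*yy).sum()/q.sum());print(u,unproj(C,u,72), unproj(C,u,72)+31*np.array([np.cos(.102),np.sin(.102),0]))
E
```

```text
[121 112] [[209.55 207.09]
 [302.02 206.87]]
[[ 587.95 -193.01   72.  ]
 [ 581.73 -131.67   72.  ]] [ 584.84 -162.34   72.  ]
(np.float64(255.37354497354497), np.float64(161.64338624338623)) [[ 554.37 -165.49   72.  ]] [[ 585.21 -162.33   72.  ]]
```

Request:
play_rows(moves=[[0,-0.027,0,0,1],[0,-0.027,0,0,1]])

```text
clock: 6.32
position: [586.4, -163.1, 147.0]
tool_rot: [-179.8, -0.4, -174.5]
force: [0.4, 0.1, -2.5]
gripper_width: 0.145
```

Request:
play_rows(moves=[[0.005,0.01,0.0,0,1],[0.005,0.01,0.15,0,1],[0.005,0.01,0.3,0,1],[0.005,0.01,0.3,0,1]])

```text
clock: 6.82
position: [584.9, -162.0, 115.4]
tool_rot: [-179.9, -0.6, -174.5]
force: [-0.4, 0.5, -1.7]
gripper_width: 0.146
```

Request:
play_rows(moves=[[-0.008,0,0.08,0,1],[-0.008,0,0.18,0,1],[-0.008,0,0.18,0,1]])

```text
clock: 7.2
position: [585.1, -161.9, 96.5]
tool_rot: [-179.9, -0.6, -174.5]
force: [-0.2, 0.2, -1.6]
gripper_width: 0.152
```

Request:
play_rows(moves=[[-0.004,0,0.05,0,1],[-0.004,0,0.1,0,1],[-0.004,0,0.14,0,1],[-0.004,0,0.14,0,1]])

```text
clock: 7.7
position: [585.8, -162.0, 82.7]
tool_rot: [-179.9, -0.6, -174.5]
force: [-0.7, -0.3, 6.1]
gripper_width: 0.152
```

```bash
python3 - <<'E'
from h import *
st,im=wrist("w6");print(st["position"],st["tool_rot"],st["force"],st["moment"],st["joint_pos"])
cv2.imwrite("pics/d6.png",r.snapshot("side")[190:300,250:400].repeat(5,0).repeat(5,1))
E
```

```text
[ 585.77 -161.99   82.69] [-179.9    -0.57 -174.45] [-0.69 -0.32  6.14] [-0.01  0.05  0.03] [ 18.47  54.84 -13.01  85.53  16.35  42.04  94.05]
```

View pics/d6.png

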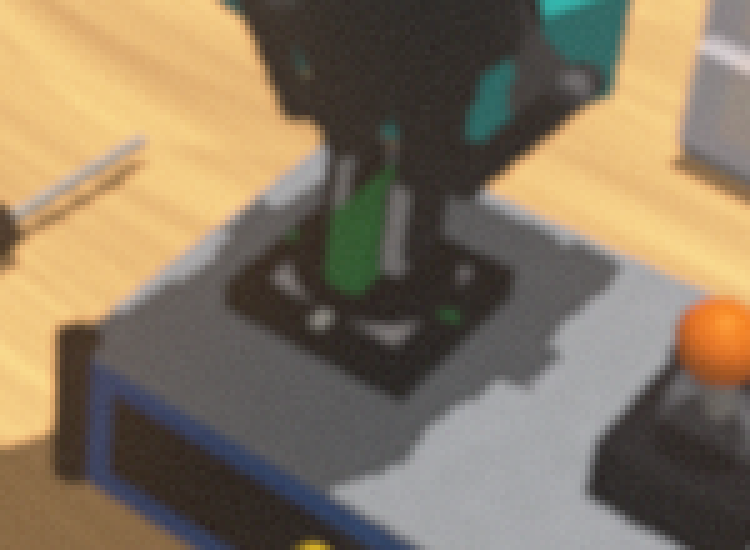

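Request:
play_rows(moves=[[0,0,0.02,0,1],[0,0,0.025,0,1],[0,0,0.025,0,1]])

```text
clock: 8.18
position: [585.9, -162.0, 81.9]
tool_rot: [-179.9, -0.5, -174.5]
force: [-10.2, 2.3, 31.7]
gripper_width: 0.144
```

Request:
play_rows(moves=[[0,0,0.01,0.08,1],[0,0,0.01,0.18,1],[0,0,0.01,0.28,1],[0,0,0.01,0.38,1],[0,0,0.01,0.48,1],[0,0,0.01,0.5,1]])

```text
clock: 8.93
position: [586.6, -161.5, 82.0]
tool_rot: [-179.6, -0.2, 140.4]
force: [-2.2, 3.5, 17.6]
gripper_width: 0.148
```

Request:
play_rows(moves=[[0,0,0.008,0.1,1],[0,0,0.008,0.2,1],[0,0,0.008,0.3,1],[0,0,0.008,0.4,1],[0,0,0.008,0.48,1],[0,0,0.008,0.5,1],[0,0,0.008,0.5,1]])

```text
clock: 9.8
position: [586.4, -161.0, 82.0]
tool_rot: [-179.6, 0.1, 95.4]
force: [-8.1, 3.9, 20.1]
gripper_width: 0.147
```

```bash
python3 - <<'E'
from h import *
st,im=wrist("w7");print(st["position"],st["tool_rot"],st["force"],st["moment"],st["joint_pos"])
C=cam("wrist",st)
p,e,a,b=barfit(C,im,20,[585,-162,-1.47]);print(p,np.degrees(p[2]),a,b)
cv2.imwrite("pics/d7.png",r.snapshot("side")[190:300,250:400].repeat(5,0).repeat(5,1))
E
```

```text
[ 586.39 -161.05   82.  ] [-179.59    0.12   95.39] [-8.06  3.95 20.1 ] [1.09 1.63 0.12] [  6.91  55.3   11.32  86.08 -14.04  40.36  29.64]
[ 587.02 -160.22   -1.47] -84.30751367924604 4398.0 4688.844591431902
```

View pics/d7.png

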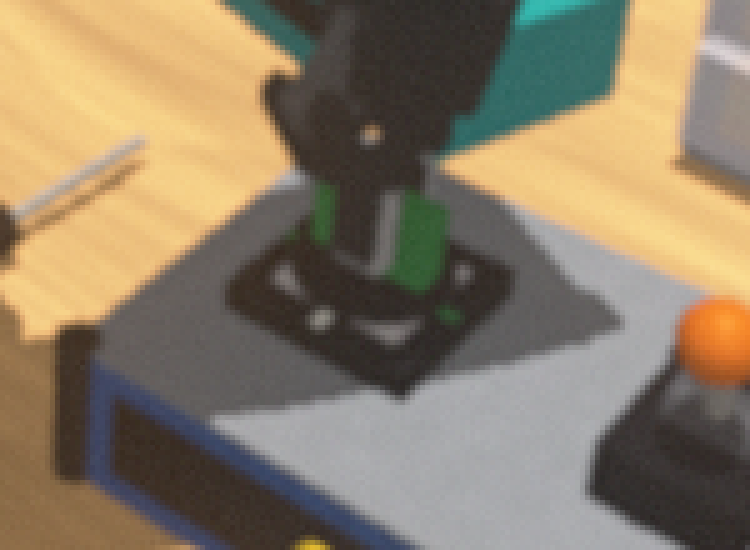

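View pics/w7.png

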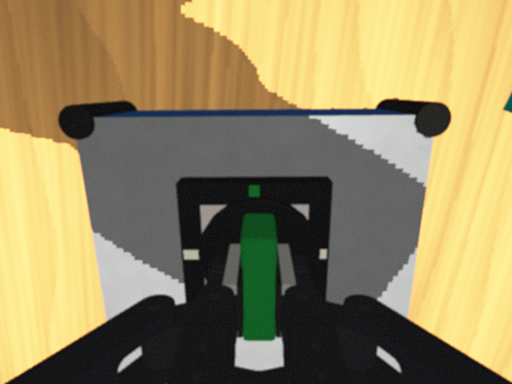

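Request:
play_rows(moves=[[-0.01,-0.007,-0.02,0,1],[-0.01,-0.007,-0.05,0,1],[-0.01,-0.007,-0.06,0,1],[-0.01,-0.007,-0.06,0,1]])

```text
clock: 10.4
position: [586.2, -161.3, 88.0]
tool_rot: [-179.6, 0.1, 95.5]
force: [2.5, 4.5, 1.7]
gripper_width: 0.148
```

Now at the notch height with almost no load. Next I'll open the gripper and lift clear.

Request:
play_rows(moves=[[0,0,0,0,0.6],[0,0,0,0,0.5],[0,0,0,0,0.5],[0,0,-0.3,0,0.5],[0,0,-0.7,0,0.5],[0,0,-1,0,0.5]])

```text
clock: 11.15
position: [586.9, -161.3, 189.5]
tool_rot: [-179.7, 0.1, 95.4]
force: [0.3, -0.0, 0.1]
gripper_width: 0.499
```

```bash
python3 - <<'E'
from h import *
st,im=wrist("w8");print(st["position"],st["tool_rot"],st["force"],st["joint_pos"])
C=cam("wrist",st)
for z0 in(20,26,31):
  p,e,a,b=barfit(C,im,z0,[585,-162,-1.47]);print(p,np.degrees(p[2]),a,b)
cv2.imwrite("pics/d8.png",r.snapshot("side")[180:320,240:440].repeat(4,0).repeat(4,1))
E
```

```text
[ 586.93 -161.34  189.54] [-179.67    0.09   95.44] [ 0.33 -0.01  0.1 ] [  5.92  47.21  13.72  80.66 -12.2   53.86  28.08]
[ 587.02 -162.61   -1.47] -84.50951504469293 1580.0 1473.1005509342067
[ 586.87 -160.65   -1.47] -84.51034159149755 1580.0 1552.536176401074
[ 586.74 -159.01   -1.47] -84.51107074159334 1580.0 1623.7540520371404
```

View pics/d8.png

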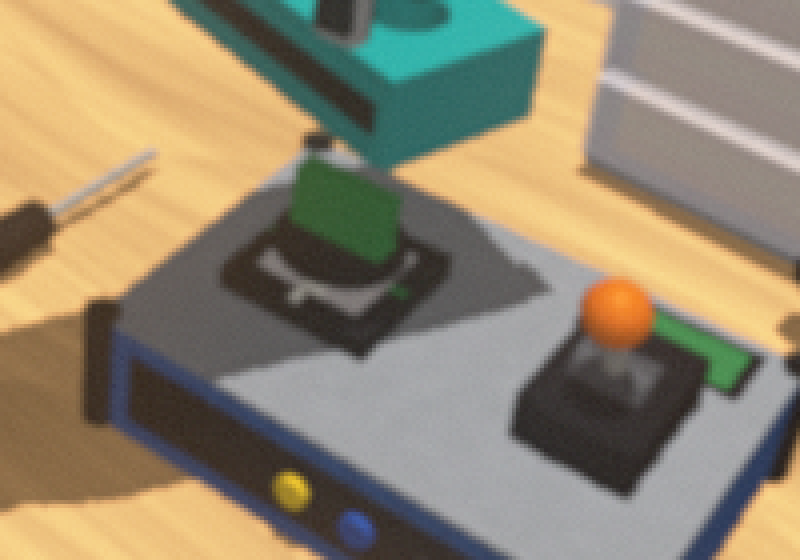

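View pics/w8.png

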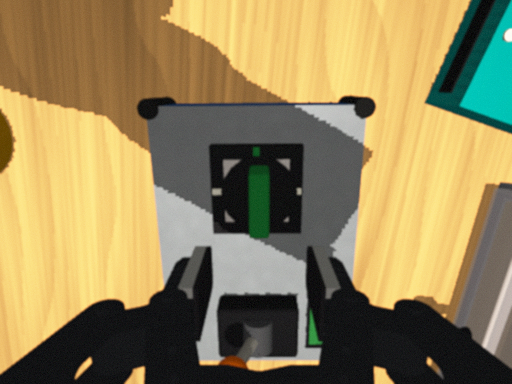

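```bash
python3 - <<'E'
from h import *
im=cv2.imread("pics/w8.png");st=np.load("pics/w8.npz");C=cam("wrist",st)
cv2.imwrite("pics/w8c.png",cv2.resize(im[135:245,200:315],None,fx=5,fy=5,interpolation=cv2.INTER_CUBIC))
print(unproj(C,[(216.5,191.5),(299,191.5)],72).mean(0))
for z0,lab in((26,'n'),(31,'up'),(20,'dn')):
  print(lab,proj(C,[(585,-162.4,z0+58),(585,-162.4,72)]))
  print(" side", proj(cam("side"),w([585.5,-162,-1.47],[(a,b,z0+88) for a in(-23,23) for b in(7,-7)])))
E
```

```text
[ 586.11 -162.59   72.  ]
n [[256.15 195.63]
 [256.35 191.14]]
 side [[317.71 218.1 ]
 [313.14 221.71]
 [341.01 229.02]
 [336.57 232.92]]
up [[256.07 197.63]
 [256.35 191.14]]
 side [[317.99 215.74]
 [313.39 219.33]
 [341.38 226.61]
 [336.93 230.5 ]]
dn [[256.25 193.34]
 [256.35 191.14]]
 side [[317.39 220.9 ]
 [312.83 224.53]
 [340.56 231.88]
 [336.14 235.8 ]]
```

View pics/w8c.png

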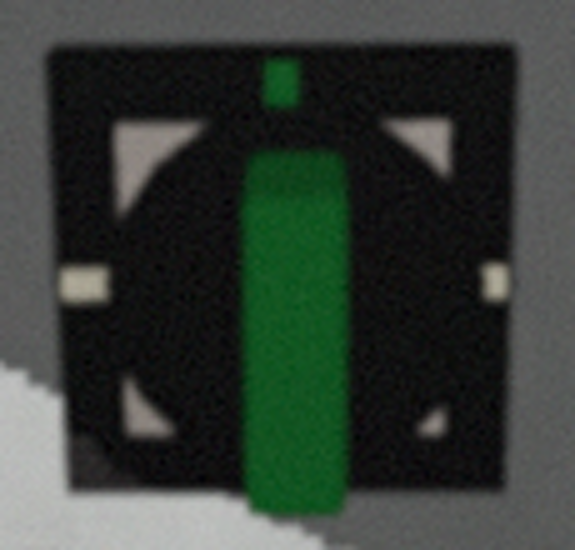

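The side view shows the bar top at about (317,218.5) and (340,231), which matches the locked height of 26 mm. The bar is in line with the green marks. Next is the lever.

Request:
play_rows(moves=[[-0.3,-0.2,0,0,1],[-0.63,-0.3,0,0,1],[-0.63,-0.3,0,0,1]])

```text
clock: 11.62
position: [562.8, -229.9, 190.6]
tool_rot: [-179.8, 0.2, 95.2]
force: [0.6, 0.1, 0.5]
gripper_width: -0.001
```

Request:
play_rows(moves=[[-0.3,-0.2,0,0,1],[-0.63,-0.29,0,0,1],[-0.63,-0.29,0,0,1]])

```text
clock: 12.0
position: [538.8, -297.0, 190.3]
tool_rot: [-179.8, 0.2, 95.1]
force: [0.1, 1.5, -0.5]
gripper_width: -0.004
```

```bash
python3 - <<'E'
from h import *
st=r.get_state();print(st["position"],st["tool_rot"],st["joint_pos"],st["gripper_width"])
cv2.imwrite("pics/s9.png",r.snapshot("scene")[120:260,80:260].repeat(4,0).repeat(4,1))
E
```

```text
[ 538.8  -297.    190.34] [-179.75    0.24   95.08] [ 20.07  47.51  12.33  79.29 -10.75  54.42  39.86] -0.003901814000104328
```

View pics/s9.png

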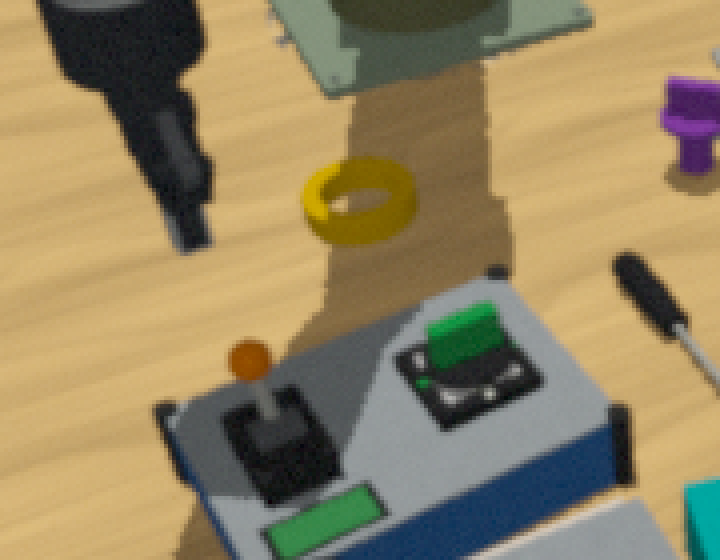

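Request:
play_rows(moves=[[0.04,-0.02,0.3,0,1],[0.04,-0.02,0.65,0,1],[0.04,-0.02,0.74,0,1],[0.04,-0.02,0.74,0,1]])

```text
clock: 12.55
position: [537.3, -291.0, 116.6]
tool_rot: [-179.8, 0.2, 95.2]
force: [0.6, -0.3, 0.3]
gripper_width: -0.0
```

```bash
python3 - <<'E'
from h import *
st=r.get_state();print(st["position"],st["tool_rot"],st["force"])
cv2.imwrite("pics/d9.png",r.snapshot("side")[180:320,300:480].repeat(4,0).repeat(4,1))
E
```

```text
[ 537.34 -291.    116.58] [-179.78    0.17   95.23] [ 0.6  -0.35  0.27]
```

View pics/d9.png

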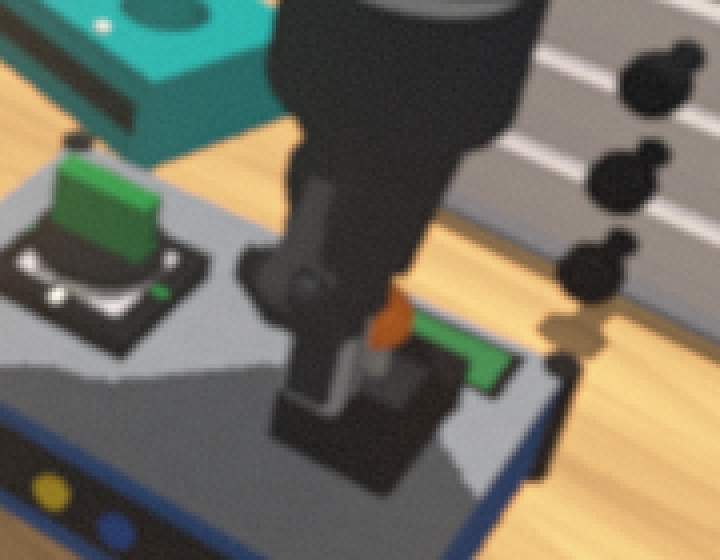

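Request:
play_rows(moves=[[0,0.1,0,0,1],[0,0.18,0,0,1],[0,0.26,0,0,1],[0,0.33,0,0,1],[0,0.4,0,0,1],[0,0.45,0,0,1]])

```text
clock: 13.35
position: [582.8, -287.2, 117.0]
tool_rot: [-179.8, 0.2, 95.2]
force: [-1.3, 0.3, 1.1]
gripper_width: -0.001
```

```bash
python3 - <<'E'
from h import *
st=r.get_state();print(st["position"],st["force"])
d=r.snapshot("side")
cv2.imwrite("pics/d10.png",d[180:320,300:480].repeat(4,0).repeat(4,1))
cv2.imwrite("pics/s10.png",r.snapshot("scene")[160:280,80:260].repeat(4,0).repeat(4,1))
E
```

```text
[ 582.79 -287.17  117.04] [-1.28  0.31  1.13]
```

View pics/d10.png

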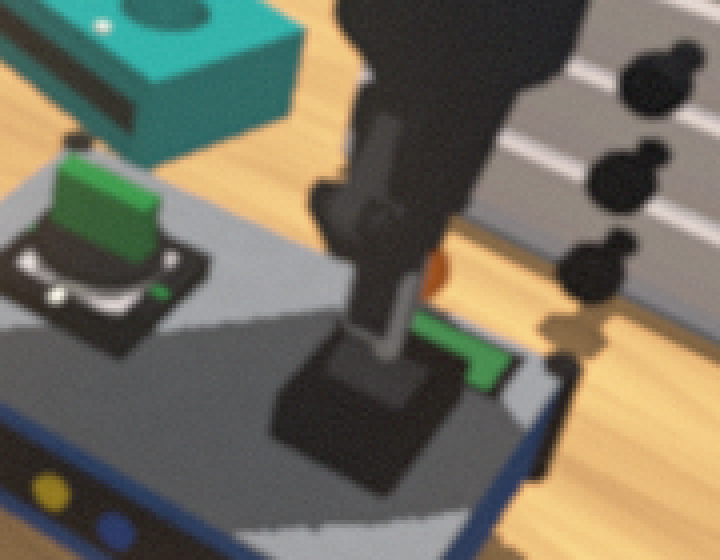

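View pics/s10.png

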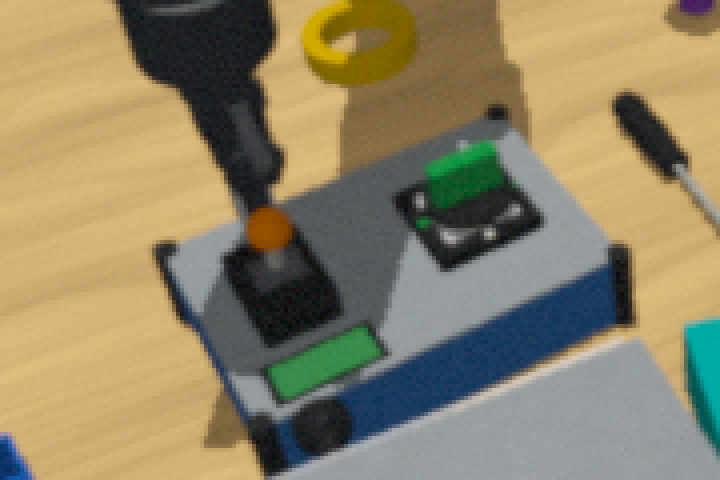

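```bash
python3 - <<'E'
from h import *
for z in(128,131): print(unproj(cam("scene"),(147.3,217.3),z))
E
```

```text
[[ 610.36 -285.91  128.  ]]
[[ 613.66 -286.15  131.  ]]
```

Request:
play_rows(moves=[[0,0.06,0,0,1],[0,0.1,0,0,1],[0,0.12,0,0,1],[0,0.12,0,0,1]])

```text
clock: 13.95
position: [594.8, -286.0, 116.9]
tool_rot: [-179.8, 0.2, 95.2]
force: [-1.2, 0.6, -0.1]
gripper_width: 0.004
```

```bash
python3 - <<'E'
from h import *
st=r.get_state();print(st["position"],st["force"])
im=r.snapshot("scene");h=cv2.cvtColor(im,cv2.COLOR_BGR2HSV)
m=cv2.inRange(h,(5,170,90),(16,255,255));m[:200]=0;m[240:]=0;m[:,:130]=0;m[:,165:]=0
n,l,s,c=cv2.connectedComponentsWithStats(m);k=1+np.argmax(s[1:,4]);print(s[k],c[k],unproj(cam("scene"),s[k,:2]+s[k,2:4]/2-.5,128))
E
```

```text
[ 594.83 -286.    116.89] [-1.22  0.58 -0.09]
[143 216  12  11 101] [148.74 221.01] [[ 623.56 -286.68  128.  ]]
```

Request:
play_rows(moves=[[0,0.015,0,0,1],[0,0.02,0,0,1]])

```text
clock: 14.25
position: [595.7, -286.0, 116.7]
tool_rot: [-179.7, 0.2, 95.2]
force: [-10.7, 1.3, 3.1]
gripper_width: 0.001
```

At the stop (10.7 N). Now back off and up.

Request:
play_rows(moves=[[0,-0.15,0,0,1],[0,-0.4,0,0,1],[0,-0.5,-0.2,0,1],[0,-0.5,-0.7,0,1],[0,-0.5,-0.9,0,1],[0,-0.5,-0.9,0,1]])

```text
clock: 15.0
position: [547.0, -290.5, 208.4]
tool_rot: [-179.9, 0.3, 95.2]
force: [0.2, 0.7, -0.4]
gripper_width: -0.0
```

```bash
python3 - <<'E'
from h import *
st=r.get_state();print(st["position"],st["force"])
a=r.snapshot("scene");b=r.snapshot("side")
cv2.imwrite("pics/s11.png",a[120:280,100:360].repeat(3,0).repeat(3,1))
cv2.imwrite("pics/d11.png",b[130:320,200:460].repeat(3,0).repeat(3,1))
h=cv2.cvtColor(a,cv2.COLOR_BGR2HSV)
m=cv2.inRange(h,(5,170,90),(16,255,255));m[:200]=0;m[240:]=0;m[:,:130]=0;m[:,165:]=0
n,l,s,c=cv2.connectedComponentsWithStats(m);k=1+np.argmax(s[1:,4]);print(s[k],c[k],unproj(cam("scene"),s[k,:2]+s[k,2:4]/2-.5,126))
print(unproj(cam("scene"),(297,158),75))
E
```

```text
[ 546.96 -290.48  208.43] [ 0.21  0.66 -0.38]
[143 216  12  11  98] [148.87 221.29] [[ 621.4  -286.52  126.  ]]
[[519.03 184.    75.  ]]
```

View pics/s11.png

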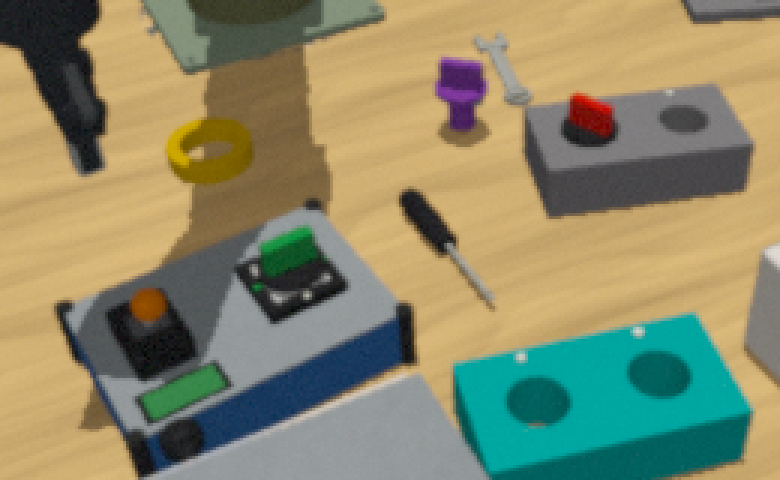

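View pics/d11.png

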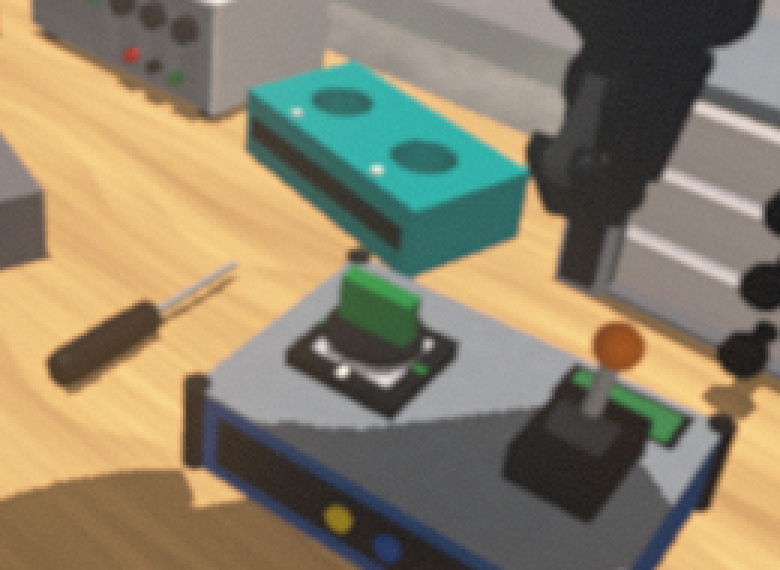

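The lever leans to the rear, with the ball at x = 621.4 against an expected 621.6 for fully on. The green pack is locked and upright, the red pack is undisturbed, and the robot is clear of everything, so I'm handing in.

```bash
python3 -c "
from plant import r
print(r.job_done())"
```

```text
the job is handed in; nothing more can be done
None
```

I moved the green pack from the charger to the tester, locked it in the well and threw the power lever fully over. I then handed the job in at about 15 s; the hand-in gives no verdict.

- **Push:** The flange met the collar at 31.7 N. By TCP height the underside was about 52 mm below the collar.
- **Lock:** After the quarter turn clockwise and release, the side view matched the locked height (underside 46 mm below the collar). The bar was within about 0.5° of the green marks.
- **Lever:** I pushed it against its stop (10.7 N). Afterwards the ball was measured at x = 621.4 mm, against about 621.6 mm expected for fully on.
- **Rest of the scene:** The red pack hangs in its hole, looking as it did at the start. The gripper is clear of everything.

**Disagreements:**
- The locked pack sits about 2 mm off the well's axis towards the rear. That is within the bore's play and the 5 mm limit.
- My first yaw estimate for the pack, from the fixed cameras (5.5°), disagreed with the wrist camera (12.2°). I used the wrist value.
- At the first stop of the push, the force reading suggested slightly less depth than the TCP height did, so I pushed on until the flange made contact.

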